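# Set out the check weights for the release tester

## Robot

A 6-joint arm with a two-finger parallel gripper is mounted at the origin on the work surface. World frame = base frame: x ahead of the robot, y to its left, z up, the work surface at z = 0. Lengths are in mm, angles in rad, forces in N, time in s.
With the tool pointing down it reaches from about 375 to 975 mm from the base axis. Payload 3.8 kg.
Tool frame: the origin (TCP) lies between the finger pads; the fingertips stand bot.tip_extent ahead of it and the grasp point (between the pads) lies 8 mm behind it (bot.tip_extent is the distance from the TCP to the fingertips, in mm); z points along the fingers, y is the line along which they close (so a half turn about z gives the same grasp; the last joint's range is limited). The gripper opens to 88 mm and grips with 3 to 60 N. Pads are 18 mm wide; open, the fingers measure 123 mm over their backs; the gripper's body (75 mm by 187 mm) begins 45 mm behind the grasp point.
Start: joints at [-1.24, 0.264, 1.604, -0, 1.274, -0.037], TCP at [242.7, -629.853, 249.706] pointing down, gripper open.
Joint ranges: [-2.63, 2.63], [-0.94, 2.18], [0.31, 2.57], [-1.31, 4.45], [0, 2.66], [-2.55, 2.55]. Speed limits (rad/s): [2.57, 2.57, 3.14, 3.14, 3.14, 3.14].

## Interface

Orientations are given as a 3x3 rotation matrix whose columns are the frame's x, y, z axes.
In Python, from workcell import bot gives the robot as it stands.
- The arm moves only by the tool play_rows, never from a script. Its argument "motion" is a list of rows, each an object with "travel": the shift along the tool's x, y, z in mm, a list of three; "turn": the turn, a rotation vector about the tool's x, y, z in degrees, a list of three. A call has 1 to 8 rows; each row is the pose to reach, as a shift and turn from the pose commanded when the call began, along the tool's axes at that moment; what a row does not reach only later rows make up. A row lasts 1/10 s, in which the tool goes at most 50 mm and 8.59 degrees, less where a joint would pass 70% of its speed; a pose out of reach is approached as far as the arm can. A call with a gripper value outside its range is refused whole. "hand" is the finger opening in mm, from 0 to 88.1, set as the call begins (left out, the last holds). The fingers move at their own pace and stop on an object; "grip_force" is the grip in N (left out, the last holds). Time passes only in rows, so rows that repeat a pose let the fingers close. It gives the time, the measured TCP pose, the force, the opening and the grip force at its end, in the units of the state.
- bot.get_state(): the state, without advancing time (a new reading comes with each control period).
- bot.read_camera(name): name is "scene" or "top"; returns the picture (420x560x3 uint8, blue, green, red); there is no depth.
- bot.camera_model(name): a dict with "camera_matrix" (3x3 intrinsics, pixels), "k1" (the pictures are not rectified: a ray, as slopes to the right and down, at radius r is drawn at 1 + k1 r^2 times it, then the intrinsics apply), "R" (3x3) and "t" (3): a world point X has camera coordinates R X + t. Camera axes: x right, y down, z forward; pixel columns grow to the right and rows downward; lengths in mm; the calibration is good to about 2 mm. A picture is of the moment at which its call begins. camera_model takes no time and is no camera call.
- bot.sign_off(): hands the job in; it is judged then, once.
Trained networks look in the newest picture that a camera, given by its name, has taken for a name from the list of things; names that differ only in an ending like _2 or _b are one class to them, and where a whole thing is asked for, a point or a joint stands for the part that bears it (a point fixed in the world has none). Each returns a list of dicts, best first, with "p" (0 to 1); they miss things now and then, are a little off and sometimes report something else, mostly with a low value. They report only what shows in the picture. A call takes as long as a camera call. They do not tell look-alikes from the thing itself.
- bot.search_frame(camera, thing): "point" ([x, y, z] in mm, in the coordinates of the camera as it stood for that picture, good to about 4 mm: the middle of the surface that is visible of it).
The state is a dict: "time_s": time; "joint_pos": joint angles; "dq": joint speeds; "joint_torque": joint torques, N m; "ee_pos": TCP position; "orientation": TCP orientation; "ft_force": force on the tool from outside, world axes, zero at the start; "ft_torque": the same for the moment, N m; "grip_width": opening from 0.0 (shut) to 1.0 (fully open); "gripper_force": force on a finger pad.
Only numpy, scipy, OpenCV 4.12 (cv2) and the standard library are available. Lean on these libraries where they do the work, as an engineer would, in place of code of your own. Each camera call takes 0.05 s, during which the arm holds its last target. There are 200 camera calls.

## Task

The release tester is due for its load check, from the lightest load up: set its four brass check weights out in order of size on the four round black rests of the aluminium strip, the smallest on the rest nearest the orange tester head and the largest on the rest farthest from it. Stand each one upright in the middle of its rest, setting it down rather than letting it drop, and leave the depth gauge lying where it is.

Things in the scene. Friction and masses are not known exactly. Their poses are not given: they have to be found in the camera images.
- weight_50: the smallest of four brass check weights (50 g), loose, upright on the bench: a plain round body 20 mm across and 19 mm high, then a narrow neck and a round knob 16 mm across on top, 29 mm high in all. Origin: centre of its underside; z up the axis. Grip it round the body.
- weight_100: the second smallest of four brass check weights (100 g), loose, upright on the bench: a plain round body 25 mm across and 23.4 mm high, then a narrow neck and a round knob 20 mm across on top, 36 mm high in all. Origin: centre of its underside; z up the axis. Grip it round the body.
- weight_200: the second largest of four brass check weights (200 g), loose, upright on the bench: a plain round body 32 mm across and 29.9 mm high, then a narrow neck and a round knob 25.6 mm across on top, 46 mm high in all. Origin: centre of its underside; z up the axis. Grip it round the body.
- weight_500: the largest of four brass check weights (500 g), loose, upright on the bench: a plain round body 43 mm across and 40.3 mm high, then a narrow neck and a round knob 34.4 mm across on top, 62 mm high in all. Origin: centre of its underside; z up the axis. Grip it round the body.
- rest_1: the end rest on the robot's right (the -y end of the strip): one of four alike fixed round black rubber rests, 60 mm across and 3 mm thick, on a flat aluminium strip 84 x 320 mm and 6 mm thick that is fixed to the bench; neighbouring rests are 75 mm apart, centre to centre, in a straight line. Origin: centre of the rest's underside, 6 mm above the bench (its top is 9 mm above the bench). x points across the strip, away from the robot, y along the strip to the robot's left.
- rest_2: the second rest from the robot's right: one of four alike fixed round black rubber rests, 60 mm across and 3 mm thick, on a flat aluminium strip 84 x 320 mm and 6 mm thick that is fixed to the bench; neighbouring rests are 75 mm apart, centre to centre, in a straight line. Origin: centre of the rest's underside, 6 mm above the bench (its top is 9 mm above the bench). x points across the strip, away from the robot, y along the strip to the robot's left.
- rest_3: the third rest from the robot's right: one of four alike fixed round black rubber rests, 60 mm across and 3 mm thick, on a flat aluminium strip 84 x 320 mm and 6 mm thick that is fixed to the bench; neighbouring rests are 75 mm apart, centre to centre, in a straight line. Origin: centre of the rest's underside, 6 mm above the bench (its top is 9 mm above the bench). x points across the strip, away from the robot, y along the strip to the robot's left.
- rest_4: the end rest on the robot's left (the +y end of the strip): one of four alike fixed round black rubber rests, 60 mm across and 3 mm thick, on a flat aluminium strip 84 x 320 mm and 6 mm thick that is fixed to the bench; neighbouring rests are 75 mm apart, centre to centre, in a straight line. Origin: centre of the rest's underside, 6 mm above the bench (its top is 9 mm above the bench). x points across the strip, away from the robot, y along the strip to the robot's left.
- tester_head: the squat orange release-tester head with a round steel load pan on top, fixed to the bench beyond one end of the strip, either on the left or on the right (the black hex key case with its raised lid is beyond the other end): base 142 x 136 mm, 107 mm high to the top of the pan. Origin: centre of its underside; z up. Its centre is about 0.15 m from the nearest rest and about 0.375 m from the farthest.
- depth_gauge: a chrome depth gauge lying loose on the bench among the weights, to be left alone: a T of a 56 x 12 mm cross bar, 10 mm high, and a flat rule 116 mm long across it, 18 mm high at its lock screw. Origin: under the middle of the cross bar; x along the rule, which reaches from 44 mm behind the origin to 72 mm ahead of it; z up.
Things that resemble listed ones, but are neither listed nor needed, are in the scene too. What is shaped like the weight_200 but blue or turquoise is not meant.

How it is judged:
By the outcome, as a careful person would: the job done as asked, in the order asked, and still so for the second after the job is handed in, with the robot touching nothing.
It also fails if it takes over 106 s, if anything falls off the work surface, if the arm or the gripper's body presses on something with over 40 N, if the wrist force passes 120 N, or if a joint passes its speed limit or range.

## Working session

There is one attempt and no reset: what is moved stays moved. The work goes in short steps, Python scripts to look and compute and a tool call to move; the robot and the scene stay as the last step left them, time stands still between calls to the robot, and variables do not carry over. Pictures are saved under pics/ and viewed, at most 14 in all, crops included, and the job is handed in when it is done.

Besides the shell and the picture viewer there is one more tool, called after "Request:" by a JSON object that holds its "op" and its "data". play_rows: Moves the arm, as the interface text tells. Its arguments: {"type":"object","properties":{"motion":{"type":"array","items":{"type":"object","properties":{"travel":{"type":"array","items":{"type":"number"}},"turn":{"type":"array","items":{"type":"number"}}}}},"hand":{"type":"number"},"grip_force":{"type":"number"}},"required":["motion"]}

```bash
mkdir -p pics; ls
python3 - <<'E'
from workcell import bot
import cv2,numpy as np
for c in ("scene","top"):
    cv2.imwrite(f"pics/{c}0.png",bot.read_camera(c))
    m=bot.camera_model(c);print(c,m)
    R,t=np.array(m["R"]),np.array(m["t"])
    for n in ["weight_50","rest_1","tester_head","depth_gauge"] if c=="scene" else ["weight_50","weight_100","weight_200","weight_500","rest_1","tester_head","depth_gauge"]:
        for d in bot.search_frame(c,n): print(n,round(d["p"],2),np.round(R.T@(np.array(d["point"])-t),1))
print(bot.tip_extent);s=bot.get_state();print(s)
E
```

```text
pics
scene {'camera_matrix': array([[497.18169125,   0.        , 282.11326308],
       [  0.        , 497.18169125, 216.39480671],
       [  0.        ,   0.        ,   1.        ]]), 'k1': 0.026971774964451606, 'R': array([[ 0.70719675,  0.70701588, -0.00114316],
       [ 0.60708952, -0.60807195, -0.51155725],
       [-0.36237422,  0.36107762, -0.85924843]]), 't': array([-428.72786479, -291.86080966, 1183.92935113])}
weight_50 0.83 [377.  263.4  26.6]
weight_50 0.77 [456.9 142.9  44.1]
weight_50 0.76 [543.8 302.1  30.8]
weight_50 0.75 [442.9 -58.2  24.5]
weight_50 0.63 [458.7 267.3  29.2]
weight_50 0.52 [426.2 330.9  33.4]
weight_50 0.51 [ 460.4 -170.8   23.2]
weight_50 0.51 [537.9 230.1  29.2]
rest_1 0.95 [ 663.7 -128.4   11.8]
rest_1 0.93 [648.  -57.1  10.5]
rest_1 0.93 [632.6  96.    7.5]
rest_1 0.58 [645.   15.6  10.2]
tester_head 0.93 [ 718.3 -263.5   84.5]
depth_gauge 0.6 [ 450.4 -254.4   12.1]
depth_gauge 0.18 [ 661.8 -129.5    8.3]
top {'camera_matrix': array([[427.29177894,   0.        , 277.51265164],
       [  0.        , 427.29177894, 208.26781495],
       [  0.        ,
[... 1774 characters left out ...]
2]), 'dq': array([ 1.26699832e-04, -6.58558128e-05,  1.07893487e-03,  1.06336048e-03,
        3.60918533e-04,  1.31189053e-03]), 'joint_torque': array([-7.94321149e-04, -5.01752043e+01, -3.57088244e+01,  7.30411964e-02,
        1.85053929e-02, -1.97806895e-05]), 'ee_pos': array([ 242.6660819 , -629.8756999 ,  249.76254185]), 'orientation': array([[ 9.33151211e-01,  3.59484100e-01, -6.96032480e-06],
       [ 3.59484099e-01, -9.33151208e-01, -7.06861007e-05],
       [-3.19055648e-05,  6.34586943e-05, -9.99999997e-01]]), 'ft_force': array([-0.65378268, -0.09126329, -0.1613609 ]), 'ft_torque': array([ 0.0347846 , -0.04340352,  0.0235239 ]), 'gripper_force': 0.0, 'grip_width': 1.0031200435739975}
```

View pics/top0.png

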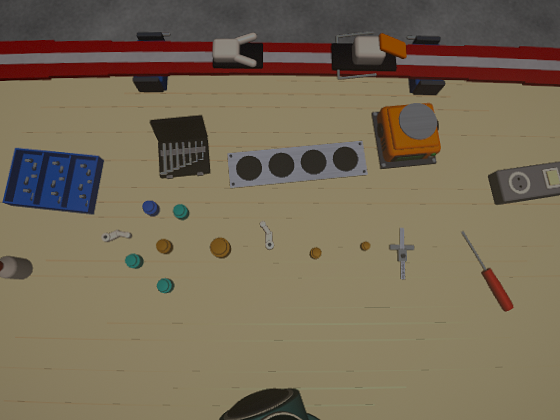

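View pics/scene0.png

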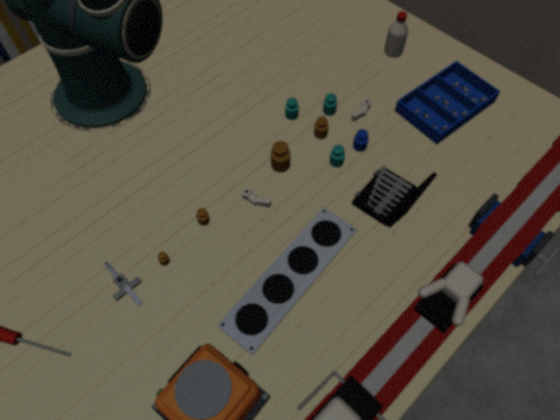

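Top view: the tester head is on the right (−y) at px (410,130), so rest_1 takes the 50 g weight. The brass weights are 50 g at (365,245), 100 g at (316,253), 500 g at (220,247) and 200 g at (164,246). The blue/turquoise decoys sit around the 200. The scene view agrees. Next I'll measure the weights and rests precisely.

```bash
cat > h.py <<'E'
import cv2,numpy as np
from scipy.optimize import least_squares
from workcell import bot
CAM={c:bot.camera_model(c) for c in("scene","top")}
def proj(c,P):
    m=CAM[c];q=np.atleast_2d(P)@np.array(m["R"]).T+m["t"];s=q[:,:2]/q[:,2:]
    s=s*(1+m["k1"]*(s**2).sum(1,keepdims=True));K=m["camera_matrix"]
    return s*K[0,0]+K[:2,2]
W={"50":(20,19,16,29),"100":(25,23.4,20,36),"200":(32,29.9,25.6,46),"500":(43,40.3,34.4,62)}
a=np.linspace(0,2*np.pi,40,endpoint=False);C=np.c_[np.cos(a),np.sin(a),0*a]
def solid(n,x,y,z):
    D,h,k,H=W[n];kh=(H-h)*.35
    return np.vstack([C*D/2,C*D/2+[0,0,h],C*k/2+[0,0,H-kh*1.0],C*k/2*.8+[0,0,H]])+[x,y,z]
def cen(pts):
    M=cv2.moments(cv2.convexHull(pts.astype(np.float32)));return np.array([M["m10"],M["m01"]])/M["m00"]
def blob(img,uv,kind,r=30):
    hsv=cv2.cvtColor(cv2.GaussianBlur(img,(3,3),0),cv2.COLOR_BGR2HSV)
    H,S,V=cv2.split(hsv)
    m=((H<22)&(S>150)) if kind=="brass" else (V<60)
    n,l,st,ce=cv2.connectedComponentsWithStats(m.astype(np.uint8))
    best=[i for i in range(1,n) if st[i,4]>25]
    if not best: return None,0
    i=min(best,key=lambda i:np.hypot(*(ce[i]-uv)))
    if kind=="brass":
        return cen(np.argwhere(l==i)[:,::-1]),st[i,4]
    return ce[i],st[i,4]
def fit(imgs,shape,xy,kind):
    obs={}
    for c,im in imgs.items():
        u,A=blob(im,cen(shape(*xy)),kind);H=cv2.contourArea(cv2.convexHull(proj_(c,shape,xy)))
        obs[c]=(u,A,H)
    return obs
def measure(imgs,shape,xy,kind):
    obs={}
    for c,im in imgs.items():
        P=proj(c,shape(*xy));u,A=blob(im,cen(P),kind)
        obs[c]=(u,A,cv2.contourArea(cv2.convexHull(P.astype(np.float32))))
    f=lambda p,cs:np.concatenate([cen(proj(c,shape(*p)))-obs[c][0] for c in cs])
    out={c:least_squares(f,xy,args=([c],),diff_step=1e-3).x for c in imgs}
    out["both"]=least_squares(f,xy,args=(list(imgs),),diff_step=1e-3).x
    out["area"]=[(int(o[1]),int(o[2])) for o in obs.values()]
    return out
def delta(target,ang):
    """shift in current tool axes; turn about tool z (deg) to bring tool y to world angle ang"""
    s=bot.get_state();R=np.array(s["orientation"]);d=R.T@(np.array(target)-s["ee_pos"])
    cur=np.degrees(np.arctan2(R[1,1],R[0,1]))
    return np.round(d,1),round(-(ang-cur),1)
E
python3 - <<'E'
from h import *
imgs={c:cv2.imread(f"pics/{c}0.png") for c in("scene","top")}
for n,xy in {"50":(455,-168),"100":(437,-53),"200":(453,269),"500":(449,147)}.items():
    o=measure(imgs,lambda x,y:solid(n,x,y,0),xy,"brass");print(n,{k:np.round(v,1) for k,v in o.items()})
X=[]
for i,xy in enumerate([(660,-128),(648,-56),(641,17),(631,94)]):
    o=measure(imgs,lambda x,y:C*30+[x,y,9],xy,"dark");print(i+1,{k:np.round(v,1) for k,v in o.items()});X.append(o["both"])
X=np.array(X);i=np.arange(4)
L=[np.polyfit(i,X[:,k],1) for k in(0,1)];print([np.round(np.polyval(l,i),1) for l in L],np.hypot(L[0][0],L[1][0]),np.degrees(np.arctan2(-L[0][0],L[1][0])))
E
```

```text
50 {'scene': array([ 453.2, -167.4]), 'top': array([ 454.6, -169.7]), 'both': array([ 453.9, -168.4]), 'area': array([[ 67, 135],
       [ 51,  80]])}
100 {'scene': array([436.3, -55.1]), 'top': array([438.8, -57.5]), 'both': array([437.6, -56.3]), 'area': array([[113, 194],
       [ 82, 115]])}
200 {'scene': array([449.8, 278.4]), 'top': array([452.6, 277.8]), 'both': array([451.4, 277.9]), 'area': array([[179, 283],
       [155, 214]])}
500 {'scene': array([445.9, 154.1]), 'top': array([449.1, 152.1]), 'both': array([447.7, 152.8]), 'area': array([[404, 539],
       [292, 355]])}
1 {'scene': array([ 658.6, -130.5]), 'top': array([ 657.7, -131.1]), 'both': array([ 658.3, -130.7]), 'area': array([[815, 849],
       [440, 492]])}
2 {'scene': array([650.8, -56.2]), 'top': array([650. , -56.6]), 'both': array([650.5, -56.3]), 'area': array([[739, 766],
       [454, 501]])}
3 {'scene': array([642.8,  18.7]), 'top': array([642.1,  17.9]), 'both': array([642.6,  18.3]), 'area': array([[664, 697],
       [456, 506]])}
4 {'scene': array([634.9,  93.1]), 'top': array([634.5,  92.5]), 'both': array([634.7,  92.8]), 'area': array([[608, 632],
       [455, 511]])}
[array([658.3, 650.4, 642.6, 634.7]), array([-130.8,  -56.2,   18.3,   92.8])] 74.94157668029912 6.019614338078477
```

```bash
python3 -c "
from h import *
print(delta([454,-168.5,110],6))"
```

```text
(array([ 363.1, -354.6,  139.7]), np.float64(-74.9))
```

Request:
{"op": "play_rows", "data": {"motion": [{"travel": [33, -32, 5], "turn": [0, 0, -8]}, {"travel": [66, -64, 10], "turn": [0, 0, -16]}, {"travel": [99, -97, 15], "turn": [0, 0, -24]}, {"travel": [132, -129, 20], "turn": [0, 0, -32]}, {"travel": [165, -161, 25], "turn": [0, 0, -40]}, {"travel": [198, -193, 30], "turn": [0, 0, -48]}, {"travel": [231, -226, 35], "turn": [0, 0, -56]}, {"travel": [264, -258, 40], "turn": [0, 0, -64]}], "hand": 44, "grip_force": 12}}

```text
time_s: 1.45
ee_pos: [396.8, -292.5, 209.9]
orientation: [[0.081, 0.997, 0.001], [0.997, -0.081, -0.001], [-0.0, 0.001, -1.0]]
ft_force: [0.2, -0.9, 0.3]
grip_width: 0.492
gripper_force: 0.0
```

```bash
python3 -c "
from h import *
print(delta([454,-168.5,80],6))"
```

```text
(array([128.3,  46.9, 129.9]), np.float64(-10.6))
```

Request:
{"op": "play_rows", "data": {"motion": [{"travel": [32, 12, 25], "turn": [0, 0, -4]}, {"travel": [64, 24, 55], "turn": [0, 0, -7]}, {"travel": [96, 35, 80], "turn": [0, 0, -10.6]}, {"travel": [128, 47, 105], "turn": [0, 0, -10.6]}, {"travel": [128, 47, 130], "turn": [0, 0, -10.6]}, {"travel": [128, 47, 130], "turn": [0, 0, -10.6]}]}}

```text
time_s: 2.05
ee_pos: [451.6, -168.5, 76.6]
orientation: [[-0.101, 0.995, -0.006], [0.995, 0.101, 0.003], [0.003, -0.006, -1.0]]
ft_force: [0.7, -0.1, -0.8]
grip_width: 0.499
gripper_force: 0.0
```

```bash
python3 -c "
from h import *
im=bot.read_camera('scene');cv2.imwrite('pics/s1.png',cv2.resize(im[190:310,80:260],None,fx=4,fy=4,interpolation=cv2.INTER_CUBIC))
print(delta([454,-168.5,15],6),proj('scene',np.array([[454,-168.5,0],bot.get_state()['ee_pos']])))"
```

```text
(array([ 0.9,  1.6, 63.4]), np.float64(-0.3)) [[164.27935813 261.1907703 ]
 [154.35771938 242.13919099]]
```

View pics/s1.png

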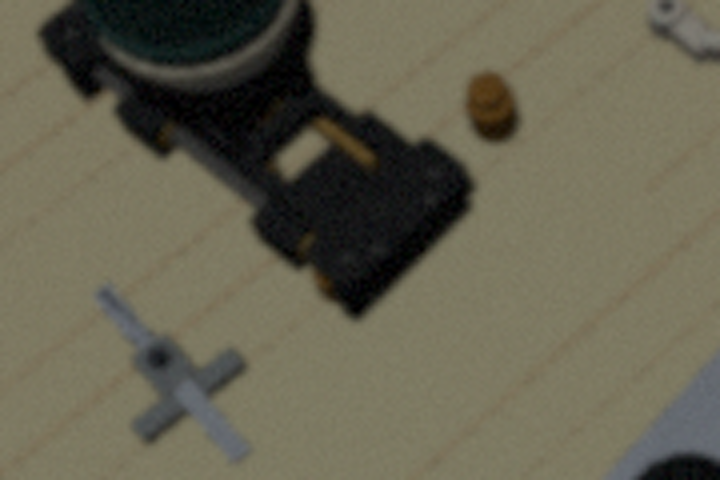

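The weight is now hidden under the gripper at about crop (330,230), as expected. The gauge is clear at (175,380). I'll descend and close.

Request:
{"op": "play_rows", "data": {"motion": [{"travel": [0.5, 0.5, 20], "turn": [0, 0, 0]}, {"travel": [0.5, 0.5, 40], "turn": [0, 0, 0]}, {"travel": [0.5, 0.5, 55], "turn": [0, 0, 0]}, {"travel": [0.5, 0.5, 65], "turn": [0, 0, 0]}, {"travel": [0.5, 0.5, 65], "turn": [0, 0, 0]}]}}

```text
time_s: 2.6
ee_pos: [454.3, -170.8, 14.7]
orientation: [[-0.098, 0.995, -0.001], [0.995, 0.098, 0.0], [0.0, -0.001, -1.0]]
ft_force: [-0.4, 0.3, 0.0]
grip_width: 0.496
gripper_force: 0.0
```

Request:
{"op": "play_rows", "data": {"motion": [{"travel": [0, 0, 0]}, {"travel": [0, 0, 0]}, {"travel": [0, 0, 0]}, {"travel": [0, 0, 0]}, {"travel": [0, 0, 0]}, {"travel": [0, 0, 0]}], "hand": 8, "grip_force": 12}}

```text
$.motion[0]: bad value
```

Request:
{"op": "play_rows", "data": {"motion": [{"travel": [1, 0, 0], "turn": [0, 0, 0]}, {"travel": [1, 0, 0], "turn": [0, 0, 0]}, {"travel": [1, 0, 0], "turn": [0, 0, 0]}, {"travel": [1, 0, 0], "turn": [0, 0, 0]}, {"travel": [1, 0, 0], "turn": [0, 0, 0]}, {"travel": [1, 0, 0], "turn": [0, 0, 0]}], "hand": 8, "grip_force": 12}}

```text
time_s: 3.2
ee_pos: [455.2, -169.5, 15.5]
orientation: [[-0.099, 0.995, 0.001], [0.995, 0.099, -0.001], [-0.001, 0.001, -1.0]]
ft_force: [-1.2, 0.6, 5.7]
grip_width: 0.217
gripper_force: 12.0
```

Request:
{"op": "play_rows", "data": {"motion": [{"travel": [0, 0, -15], "turn": [0, 0, 0]}, {"travel": [0, 0, -40], "turn": [0, 0, 0]}, {"travel": [5, 25, -60], "turn": [0, 0, 0]}, {"travel": [15, 65, -60], "turn": [0, 0, 0]}, {"travel": [18, 110, -60], "turn": [0, 0, 0]}, {"travel": [18, 155, -60], "turn": [0, 0, 0]}, {"travel": [18, 190, -60], "turn": [0, 0, 0]}, {"travel": [18, 206, -60], "turn": [0, 0, 0]}]}}

```text
time_s: 4.0
ee_pos: [660.7, -130.2, 74.5]
orientation: [[-0.1, 0.995, 0.002], [0.995, 0.1, -0.0], [-0.0, 0.002, -1.0]]
ft_force: [-0.8, 1.0, -0.3]
grip_width: 0.221
gripper_force: 12.0
```

```bash
python3 -c "
from h import *
s=bot.get_state()
for c in ('scene','top'): im=bot.read_camera(c);cv2.imwrite(f'pics/{c}2.png',im)
bot.read_camera('top');s=bot.get_state();print(s['ee_pos'],s['grip_width'],delta([658.3,-131.8,30],6))
a=cv2.imread('pics/scene2.png')[230:390,150:360];print(proj('scene',np.array([[658,-131,60.]])))
cv2.imwrite('pics/s2.png',cv2.resize(a,None,fx=3.5,fy=3.5,interpolation=cv2.INTER_CUBIC))"
```

```text
[ 657.81460406 -130.47154396   73.85498992] 0.2240342079027838 (array([-1.4,  0.4, 43.9]), np.float64(-0.3))
[[249.14612207 308.43466413]]
```

View pics/s2.png

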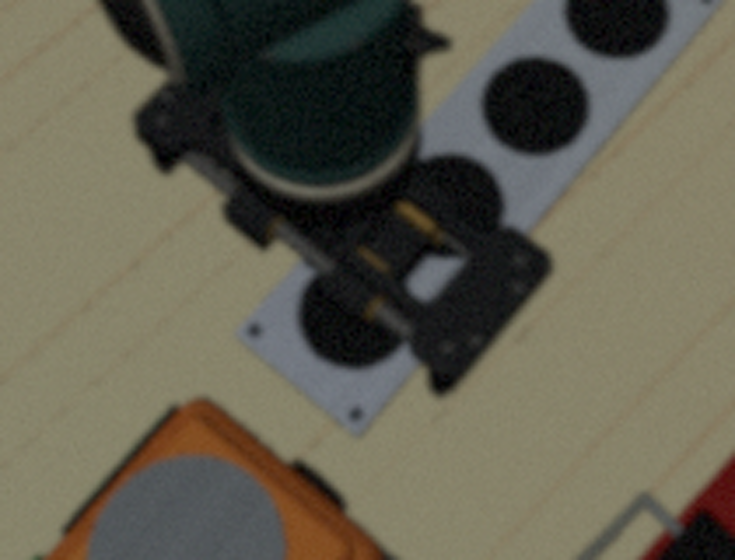

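The gripper holds the weight over rest_1, with the rest's dark disc showing at crop (355,320), and the width confirms the grip. I'll lower it.

Request:
{"op": "play_rows", "data": {"motion": [{"travel": [-0.7, 0.5, 15], "turn": [0, 0, 0]}, {"travel": [-0.7, 0.5, 30], "turn": [0, 0, 0]}, {"travel": [-0.7, 0.5, 42], "turn": [0, 0, 0]}, {"travel": [-0.7, 0.5, 46], "turn": [0, 0, 0]}, {"travel": [-0.7, 0.5, 48], "turn": [0, 0, 0]}, {"travel": [-0.7, 0.5, 49], "turn": [0, 0, 0]}, {"travel": [-0.7, 0.5, 49.5], "turn": [0, 0, 0]}, {"travel": [-0.7, 0.5, 49.5], "turn": [0, 0, 0]}]}}

```text
time_s: 4.95
ee_pos: [658.8, -131.6, 25.9]
orientation: [[-0.099, 0.995, 0.001], [0.995, 0.099, -0.0], [-0.0, 0.001, -1.0]]
ft_force: [-0.4, 0.8, -0.2]
grip_width: 0.222
gripper_force: 12.0
```

Request:
{"op": "play_rows", "data": {"motion": [{"travel": [0, 0, 0.3], "turn": [0, 0, 0]}, {"travel": [0, 0, 0.6], "turn": [0, 0, 0]}, {"travel": [0, 0, 0.6], "turn": [0, 0, 0]}, {"travel": [0, 0, 0.6], "turn": [0, 0, 0]}]}}

```text
time_s: 5.35
ee_pos: [658.3, -131.5, 24.7]
orientation: [[-0.099, 0.995, 0.0], [0.995, 0.099, 0.0], [-0.0, 0.0, -1.0]]
ft_force: [0.0, -0.4, 0.1]
grip_width: 0.223
gripper_force: 12.0
```

```bash
python3 -c "
from h import *
L=[]
for i in range(6): bot.read_camera('top'); s=bot.get_state(); L.append(np.r_[s['ee_pos'],s['ft_force']])
print(np.round(np.mean(L,0),2),np.round(np.std(L,0),2))"
```

```text
[ 6.5825e+02 -1.3152e+02  2.4660e+01 -1.1000e-01  1.7000e-01 -7.0000e-02] [0.02 0.01 0.02 0.29 0.48 0.89]
```

Request:
{"op": "play_rows", "data": {"motion": [{"travel": [0, 0, 0.4], "turn": [0, 0, 0]}, {"travel": [0, 0, 0.8], "turn": [0, 0, 0]}, {"travel": [0, 0, 0.8], "turn": [0, 0, 0]}]}}

```text
time_s: 5.95
ee_pos: [658.3, -131.5, 24.6]
orientation: [[-0.099, 0.995, -0.0], [0.995, 0.099, -0.0], [-0.0, -0.0, -1.0]]
ft_force: [-1.9, 1.1, 5.5]
grip_width: 0.221
gripper_force: 12.0
```

Request:
{"op": "play_rows", "data": {"motion": [{"travel": [0, 0, 0], "turn": [0, 0, 0]}, {"travel": [0, 0, 0], "turn": [0, 0, 0]}, {"travel": [0, 0, 0], "turn": [0, 0, 0]}, {"travel": [0, 0, 0], "turn": [0, 0, 0]}, {"travel": [0, 0, -15], "turn": [0, 0, 0]}, {"travel": [0, 0, -45], "turn": [0, 0, 0]}, {"travel": [0, 0, -75], "turn": [0, 0, 0]}, {"travel": [20, -50, -85], "turn": [0, 0, 0]}], "hand": 48}}

```text
time_s: 6.75
ee_pos: [619.0, -120.1, 114.7]
orientation: [[-0.098, 0.995, 0.014], [0.995, 0.098, -0.003], [-0.005, 0.014, -1.0]]
ft_force: [0.2, 0.2, 1.2]
grip_width: 0.547
gripper_force: 0.0
```

```bash
python3 -c "
from h import *
print(delta([437.6,-56.3,80],6))"
```

```text
(array([  81.4, -174.7,   31.8]), np.float64(-0.4))
```

Request:
{"op": "play_rows", "data": {"motion": [{"travel": [18, -40, 0], "turn": [0, 0, 0]}, {"travel": [36, -80, 0], "turn": [0, 0, 0]}, {"travel": [54, -120, 8], "turn": [0, 0, 0]}, {"travel": [72, -152, 18], "turn": [0, 0, 0]}, {"travel": [76.7, -162, 29], "turn": [0, 0, 0]}, {"travel": [76.7, -162, 29], "turn": [0, 0, 0]}, {"travel": [76.7, -162, 29], "turn": [0, 0, 0]}]}}

```text
time_s: 7.45
ee_pos: [444.1, -58.0, 79.9]
orientation: [[-0.099, 0.995, 0.003], [0.995, 0.099, -0.001], [-0.001, 0.003, -1.0]]
ft_force: [0.3, -0.0, 0.5]
grip_width: 0.544
gripper_force: 0.0
```

Run:
```python
from h import *
imgs={c:bot.read_camera(c) for c in("scene","top")}
o=measure(imgs,lambda x,y:solid("50",x,y,9),(658,-131),"brass");print({k:np.round(v,1) for k,v in o.items()})
a=imgs["scene"][200:380,130:340];cv2.imwrite("pics/s3.png",cv2.resize(a,None,fx=3.3,fy=3.3,interpolation=cv2.INTER_CUBIC))
print(bot.get_state()["ee_pos"],delta([437.6,-56.3,15.5],6))
```

```text
{'scene': array([ 656.9, -129.5]), 'top': array([ 660.3, -132.6]), 'both': array([ 658.1, -130.6]), 'area': array([[143, 138],
       [ 60,  82]])}
[444.93459995 -58.29860334  80.20334782] (array([ 2.8, -7.3, 64.7]), np.float64(-0.3))
```

View pics/s3.png

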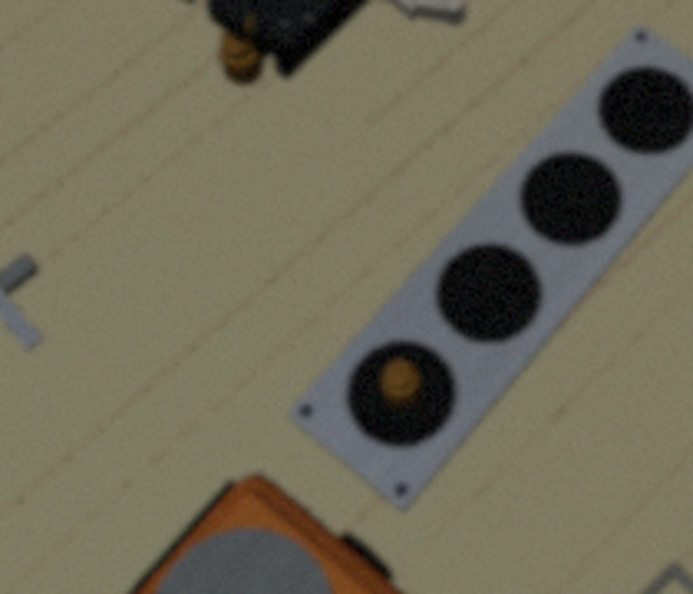

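The 50 g weight stands in the middle of rest_1 (crop (400,385)), measured within 1 mm. Next is the 100 g, visible at crop (240,58).

Request:
{"op": "play_rows", "data": {"motion": [{"travel": [2.8, -7.3, 5], "turn": [0, 0, 0]}, {"travel": [2.8, -7.3, 25], "turn": [0, 0, 0]}, {"travel": [2.8, -7.3, 45], "turn": [0, 0, 0]}, {"travel": [2.8, -7.3, 58], "turn": [0, 0, 0]}, {"travel": [2.8, -7.3, 64.5], "turn": [0, 0, 0]}, {"travel": [2.8, -7.3, 64.5], "turn": [0, 0, 0]}, {"travel": [2.8, -7.3, 64.5], "turn": [0, 0, 0]}]}}

```text
time_s: 8.25
ee_pos: [435.2, -55.6, 14.7]
orientation: [[-0.099, 0.995, 0.0], [0.995, 0.099, -0.0], [-0.0, 0.0, -1.0]]
ft_force: [-1.0, -0.6, 0.2]
grip_width: 0.547
gripper_force: 0.0
```

Request:
{"op": "play_rows", "data": {"motion": [{"travel": [0, 0, 0], "turn": [0, 0, 0]}, {"travel": [0, 0, 0], "turn": [0, 0, 0]}, {"travel": [0, 0, 0], "turn": [0, 0, 0]}, {"travel": [0, 0, 0], "turn": [0, 0, 0]}, {"travel": [0, 0, 0], "turn": [0, 0, 0]}, {"travel": [0, 0, 0], "turn": [0, 0, 0]}], "hand": 12, "grip_force": 15}}

```text
time_s: 8.85
ee_pos: [435.4, -55.6, 15.0]
orientation: [[-0.099, 0.995, 0.001], [0.995, 0.099, -0.0], [-0.0, 0.001, -1.0]]
ft_force: [0.6, -0.2, 4.6]
grip_width: 0.277
gripper_force: 15.0
```

```bash
python3 -c "
from h import *
s=bot.get_state();print(s['ee_pos'],s['ft_force'],delta([650.4,-56.2,s['ee_pos'][2]+9],6))"
```

```text
[435.38920256 -55.58838456  15.01839232] [ 0.64862801 -0.23071361  4.62431981] (array([-21.9, 213.9,  -8.7]), np.float64(-0.3))
```

Request:
{"op": "play_rows", "data": {"motion": [{"travel": [0, 0, -15], "turn": [0, 0, 0]}, {"travel": [0, 5, -40], "turn": [0, 0, 0]}, {"travel": [-5, 35, -60], "turn": [0, 0, 0]}, {"travel": [-12, 80, -60], "turn": [0, 0, 0]}, {"travel": [-18, 125, -60], "turn": [0, 0, 0]}, {"travel": [-21.9, 170, -60], "turn": [0, 0, 0]}, {"travel": [-21.9, 205, -60], "turn": [0, 0, 0]}, {"travel": [-21.9, 213.9, -60], "turn": [0, 0, 0]}]}}

```text
time_s: 9.65
ee_pos: [652.9, -55.9, 73.9]
orientation: [[-0.099, 0.995, 0.002], [0.995, 0.099, -0.0], [-0.0, 0.002, -1.0]]
ft_force: [-0.7, -0.9, -1.4]
grip_width: 0.279
gripper_force: 15.0
```

Request:
{"op": "play_rows", "data": {"motion": [{"travel": [0, 0, 0], "turn": [0, 0, 0]}, {"travel": [0, 0, 15], "turn": [0, 0, 0]}, {"travel": [0, 0, 30], "turn": [0, 0, 0]}, {"travel": [0, 0, 40], "turn": [0, 0, 0]}, {"travel": [0, 0, 45], "turn": [0, 0, 0]}, {"travel": [0, 0, 47], "turn": [0, 0, 0]}, {"travel": [0, 0, 48], "turn": [0, 0, 0]}, {"travel": [0, 0, 48], "turn": [0, 0, 0]}]}}

```text
time_s: 10.45
ee_pos: [650.0, -56.2, 26.9]
orientation: [[-0.099, 0.995, 0.001], [0.995, 0.099, -0.0], [-0.0, 0.001, -1.0]]
ft_force: [-0.4, -1.0, -0.8]
grip_width: 0.277
gripper_force: 15.0
```

```bash
python3 -c "
from h import *
bot.read_camera('top')
s=bot.get_state();print(s['ee_pos'],s['ft_force'],s['grip_width'],delta([650.4,-56.2,24],6))"
```

```text
[650.21390728 -56.20623276  27.06668726] [-0.3943003   0.40287863  0.09435493] 0.27645283112479985 (array([-0. ,  0.2,  3.1]), np.float64(-0.3))
```

Request:
{"op": "play_rows", "data": {"motion": [{"travel": [0, 0.2, 1.2], "turn": [0, 0, 0]}, {"travel": [0, 0.2, 2.2], "turn": [0, 0, 0]}, {"travel": [0, 0.2, 2.8], "turn": [0, 0, 0]}, {"travel": [0, 0.2, 3.2], "turn": [0, 0, 0]}, {"travel": [0, 0.2, 3.5], "turn": [0, 0, 0]}, {"travel": [0, 0.2, 3.5], "turn": [0, 0, 0]}]}}

```text
time_s: 11.1
ee_pos: [650.2, -56.1, 24.1]
orientation: [[-0.099, 0.995, 0.0], [0.995, 0.099, -0.0], [-0.0, 0.0, -1.0]]
ft_force: [-3.4, -0.1, 5.8]
grip_width: 0.28
gripper_force: 15.0
```

Request:
{"op": "play_rows", "data": {"motion": [{"travel": [0, 0, 0], "turn": [0, 0, 0]}, {"travel": [0, 0, 0], "turn": [0, 0, 0]}, {"travel": [0, 0, 0], "turn": [0, 0, 0]}, {"travel": [0, 0, 0], "turn": [0, 0, 0]}, {"travel": [0, 0, -15], "turn": [0, 0, 0]}, {"travel": [0, 0, -45], "turn": [0, 0, 0]}, {"travel": [0, 0, -80], "turn": [0, 0, 0]}, {"travel": [32, -15, -95], "turn": [0, 0, 0]}], "hand": 52}}

```text
time_s: 11.9
ee_pos: [636.4, -28.3, 123.6]
orientation: [[-0.096, 0.995, 0.009], [0.995, 0.096, -0.002], [-0.003, 0.009, -1.0]]
ft_force: [0.5, 0.3, 1.0]
grip_width: 0.586
gripper_force: 0.0
```

Request:
{"op": "play_rows", "data": {"motion": [{"travel": [40, -19, 0], "turn": [0, 0, 0]}, {"travel": [80, -38, 0], "turn": [0, 0, 0]}, {"travel": [120, -57, 0], "turn": [0, 0, 0]}, {"travel": [160, -76, 0], "turn": [0, 0, 0]}, {"travel": [200, -95, 0], "turn": [0, 0, 0]}, {"travel": [240, -114, 0], "turn": [0, 0, 0]}, {"travel": [280, -133, 0], "turn": [0, 0, 0]}, {"travel": [310, -145, 0], "turn": [0, 0, 0]}]}}

```text
time_s: 12.7
ee_pos: [455.5, 270.4, 119.2]
orientation: [[-0.1, 0.995, 0.001], [0.995, 0.1, 0.001], [0.001, 0.001, -1.0]]
ft_force: [-0.4, 0.6, 0.3]
grip_width: 0.59
gripper_force: 0.0
```

Run:
```python
from h import *
imgs={c:bot.read_camera(c) for c in("scene","top")}
for n,xy in {"50":(658.3,-130.8),"100":(650.4,-56.2)}.items():
    o=measure(imgs,lambda x,y:solid(n,x,y,9),xy,"brass");print(n,{k:np.round(v,1) for k,v in o.items()})
cv2.imwrite("pics/top4.png",imgs["top"]);cv2.imwrite("pics/scene4.png",imgs["scene"])
bot.read_camera('top')
print(bot.get_state()["ee_pos"],delta([451.4,277.9,90],6))
```

```text
50 {'scene': array([ 656.9, -129.1]), 'top': array([ 660.4, -132.9]), 'both': array([ 658.2, -130.5]), 'area': array([[157, 138],
       [ 58,  82]])}
100 {'scene': array([649.1, -55.8]), 'top': array([653.3, -59. ]), 'both': array([650.8, -57.1]), 'area': array([[223, 208],
       [ 88, 125]])}
[456.3154627  270.03200508 119.08818136] (array([ 8.3, -4.1, 29.1]), np.float64(-0.1))
```

View pics/scene4.png

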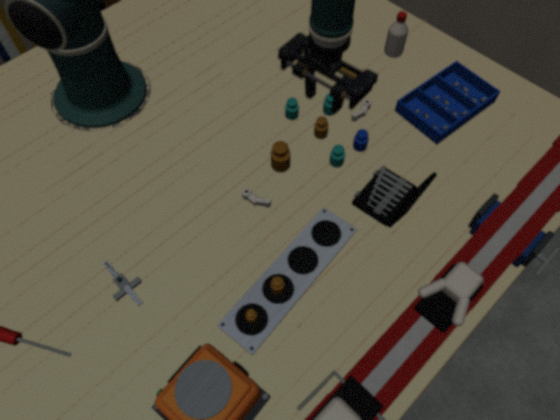

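The 50 and 100 stand on rests 1 and 2 (px (251,315) and (277,286)). The gripper is above the 200 at px (321,127), so I'll descend on it.

Request:
{"op": "play_rows", "data": {"motion": [{"travel": [8.3, -4.1, 15], "turn": [0, 0, 0]}, {"travel": [8.3, -4.1, 40], "turn": [0, 0, 0]}, {"travel": [8.3, -4.1, 65], "turn": [0, 0, 0]}, {"travel": [8.3, -4.1, 85], "turn": [0, 0, 0]}, {"travel": [8.3, -4.1, 97], "turn": [0, 0, 0]}, {"travel": [8.3, -4.1, 103.5], "turn": [0, 0, 0]}, {"travel": [8.3, -4.1, 103.5], "turn": [0, 0, 0]}, {"travel": [8.3, -4.1, 103.5], "turn": [0, 0, 0]}]}}

```text
time_s: 13.65
ee_pos: [452.7, 276.3, 15.0]
orientation: [[-0.098, 0.995, 0.001], [0.995, 0.098, 0.001], [0.0, 0.001, -1.0]]
ft_force: [0.1, -0.2, 0.2]
grip_width: 0.59
gripper_force: 0.0
```

Request:
{"op": "play_rows", "data": {"motion": [{"travel": [0, 0, 0], "turn": [0, 0, 0]}, {"travel": [0, 0, 0], "turn": [0, 0, 0]}, {"travel": [0, 0, 0], "turn": [0, 0, 0]}, {"travel": [0, 0, 0], "turn": [0, 0, 0]}, {"travel": [0, 0, 0], "turn": [0, 0, 0]}], "hand": 18, "grip_force": 20}}

```text
time_s: 14.15
ee_pos: [452.4, 276.6, 15.2]
orientation: [[-0.099, 0.995, 0.001], [0.995, 0.099, 0.001], [0.0, 0.001, -1.0]]
ft_force: [-1.8, 0.2, 5.3]
grip_width: 0.356
gripper_force: 20.0
```

```bash
python3 -c "
from h import *
s=bot.get_state();print(s['ee_pos'],s['ft_force'],delta([642.6,18.3,s['ee_pos'][2]+9],6))"
```

```text
[452.39032928 276.55808661  15.1939879 ] [-1.8275911   0.15913507  5.32458982] (array([-275.8,  163.7,   -9. ]), np.float64(-0.3))
```

Request:
{"op": "play_rows", "data": {"motion": [{"travel": [0, 0, -15], "turn": [0, 0, 0]}, {"travel": [0, 0, -50], "turn": [0, 0, 0]}, {"travel": [-20, 0, -85], "turn": [0, 0, 0]}, {"travel": [-60, 8, -90], "turn": [0, 0, 0]}, {"travel": [-105, 20, -90], "turn": [0, 0, 0]}, {"travel": [-147, 40, -90], "turn": [0, 0, 0]}, {"travel": [-185, 65, -90], "turn": [0, 0, 0]}, {"travel": [-220, 95, -90], "turn": [0, 0, 0]}]}}

```text
time_s: 14.95
ee_pos: [568.0, 64.8, 104.8]
orientation: [[-0.098, 0.995, -0.001], [0.995, 0.098, -0.0], [0.0, -0.001, -1.0]]
ft_force: [0.5, 0.9, -2.0]
grip_width: 0.354
gripper_force: 20.0
```

Request:
{"op": "play_rows", "data": {"motion": [{"travel": [-25, 35, 0], "turn": [0, 0, 0]}, {"travel": [-45, 60, 10], "turn": [0, 0, 0]}, {"travel": [-56, 68, 25], "turn": [0, 0, 0]}, {"travel": [-56, 68, 40], "turn": [0, 0, 0]}, {"travel": [-56, 68, 50], "turn": [0, 0, 0]}, {"travel": [-56, 68, 50], "turn": [0, 0, 0]}, {"travel": [-56, 68, 50], "turn": [0, 0, 0]}]}}

```text
time_s: 15.65
ee_pos: [640.2, 18.6, 54.0]
orientation: [[-0.1, 0.995, -0.002], [0.995, 0.1, 0.0], [0.0, -0.002, -1.0]]
ft_force: [1.2, 0.7, -1.5]
grip_width: 0.357
gripper_force: 20.0
```

```bash
python3 -c "
from h import *
bot.read_camera('top')
s=bot.get_state();print(s['ee_pos'],s['ft_force'],s['grip_width'],delta([642.6,17.5,24.2],6))"
```

```text
[640.97872122  18.5927322   54.81058428] [ 0.81091763  0.77406508 -1.557261  ] 0.3562172949419779 (array([-1.3,  1.5, 30.6]), np.float64(-0.3))
```

Request:
{"op": "play_rows", "data": {"motion": [{"travel": [-1.3, 1.5, 8], "turn": [0, 0, 0]}, {"travel": [-1.3, 1.5, 17], "turn": [0, 0, 0]}, {"travel": [-1.3, 1.5, 24], "turn": [0, 0, 0]}, {"travel": [-1.3, 1.5, 28], "turn": [0, 0, 0]}, {"travel": [-1.3, 1.5, 29.5], "turn": [0, 0, 0]}, {"travel": [-1.3, 1.5, 30.2], "turn": [0, 0, 0]}, {"travel": [-1.3, 1.5, 30.7], "turn": [0, 0, 0]}, {"travel": [-1.3, 1.5, 30.7], "turn": [0, 0, 0]}]}}

```text
time_s: 16.5
ee_pos: [643.4, 16.6, 24.3]
orientation: [[-0.099, 0.995, 0.001], [0.995, 0.099, 0.0], [-0.0, 0.001, -1.0]]
ft_force: [-1.6, -0.2, 1.8]
grip_width: 0.359
gripper_force: 20.0
```

```bash
python3 -c "
from h import *
bot.read_camera('top');bot.read_camera('top')
s=bot.get_state();print(s['ee_pos'],s['ft_force'],s['grip_width'],delta([642.6,17.5,24.2],6))"
```

```text
[643.30388558  16.53774533  24.24134422] [-1.19109423 -0.77695032  2.60304991] 0.3571860230542786 (array([ 1. , -0.6,  0. ]), np.float64(-0.3))
```

Request:
{"op": "play_rows", "data": {"motion": [{"travel": [0, 0, 0], "turn": [0, 0, 0]}, {"travel": [0, 0, 0], "turn": [0, 0, 0]}, {"travel": [0, 0, 0], "turn": [0, 0, 0]}, {"travel": [0, 0, 0], "turn": [0, 0, 0]}, {"travel": [0, 0, -15], "turn": [0, 0, 0]}, {"travel": [0, 0, -45], "turn": [0, 0, 0]}, {"travel": [0, 0, -80], "turn": [0, 0, 0]}, {"travel": [20, -25, -95], "turn": [0, 0, 0]}], "hand": 66}}

```text
time_s: 17.4
ee_pos: [621.5, 32.8, 124.5]
orientation: [[-0.097, 0.995, 0.01], [0.995, 0.097, -0.0], [-0.001, 0.01, -1.0]]
ft_force: [1.1, 0.2, 0.9]
grip_width: 0.747
gripper_force: 0.0
```

Request:
{"op": "play_rows", "data": {"motion": [{"travel": [30, -34, 0], "turn": [0, 0, 0]}, {"travel": [60, -68, 0], "turn": [0, 0, 0]}, {"travel": [90, -102, 0], "turn": [0, 0, 0]}, {"travel": [118, -136, 0], "turn": [0, 0, 0]}, {"travel": [132, -154, 0], "turn": [0, 0, 0]}, {"travel": [132, -154, 0], "turn": [0, 0, 0]}]}}

```text
time_s: 18.0
ee_pos: [447.5, 151.3, 119.4]
orientation: [[-0.102, 0.995, -0.0], [0.995, 0.102, 0.0], [0.0, -0.0, -1.0]]
ft_force: [-0.6, 0.4, 0.1]
grip_width: 0.75
gripper_force: 0.0
```

Run:
```python
from h import *
imgs={c:bot.read_camera(c) for c in("scene","top")}
for n,xy in {"100":(650.4,-56.2),"200":(642.6,18.3)}.items():
    o=measure(imgs,lambda x,y:solid(n,x,y,9),xy,"brass");print(n,{k:np.round(v,1) for k,v in o.items()})
bot.read_camera('top')
print(bot.get_state()["ee_pos"],delta([447.7,152.8,15.5],6))
```

```text
100 {'scene': array([649.4, -55.8]), 'top': array([653.2, -59. ]), 'both': array([650.9, -57.2]), 'area': array([[224, 208],
       [ 87, 125]])}
200 {'scene': array([643.5,  15.8]), 'top': array([646.7,  14.8]), 'both': array([644.8,  15.3]), 'area': array([[323, 334],
       [149, 204]])}
[451.28891211 150.13348742 119.89374931] (array([  3. ,  -3.6, 104.4]), np.float64(-0.3))
```

The 200 is about 2.5–3 mm off centre, which is acceptable. On to the 500.

Request:
{"op": "play_rows", "data": {"motion": [{"travel": [3, -3.6, 10], "turn": [0, 0, 0]}, {"travel": [3, -3.6, 30], "turn": [0, 0, 0]}, {"travel": [3, -3.6, 60], "turn": [0, 0, 0]}, {"travel": [3, -3.6, 82], "turn": [0, 0, 0]}, {"travel": [3, -3.6, 97], "turn": [0, 0, 0]}, {"travel": [3, -3.6, 103.5], "turn": [0, 0, 0]}, {"travel": [3, -3.6, 103.5], "turn": [0, 0, 0]}, {"travel": [3, -3.6, 103.5], "turn": [0, 0, 0]}]}}

```text
time_s: 18.95
ee_pos: [446.8, 152.7, 15.5]
orientation: [[-0.098, 0.995, 0.0], [0.995, 0.098, 0.0], [0.0, 0.0, -1.0]]
ft_force: [0.3, 0.4, 0.2]
grip_width: 0.749
gripper_force: 0.0
```

Request:
{"op": "play_rows", "data": {"motion": [{"travel": [0, 0, 0], "turn": [0, 0, 0]}, {"travel": [0, 0, 0], "turn": [0, 0, 0]}, {"travel": [0, 0, 0], "turn": [0, 0, 0]}, {"travel": [0, 0, 0], "turn": [0, 0, 0]}, {"travel": [0, 0, 0], "turn": [0, 0, 0]}], "hand": 28, "grip_force": 32}}

```text
time_s: 19.45
ee_pos: [447.0, 153.0, 16.0]
orientation: [[-0.099, 0.995, 0.002], [0.995, 0.099, 0.001], [0.0, 0.002, -1.0]]
ft_force: [1.2, -0.0, 3.1]
grip_width: 0.477
gripper_force: 32.0
```

```bash
python3 -c "
from h import *
s=bot.get_state();print(s['ee_pos'],s['ft_force'],delta([634.7,92.8,s['ee_pos'][2]+9],6))"
```

```text
[447.02752047 153.0446919   16.01664047] [ 1.15882484 -0.03738931  3.09856591] (array([-78.5, 180.8,  -8.6]), np.float64(-0.3))
```

Request:
{"op": "play_rows", "data": {"motion": [{"travel": [0, 0, -15], "turn": [0, 0, 0]}, {"travel": [0, 0, -50], "turn": [0, 0, 0]}, {"travel": [-15, 10, -75], "turn": [0, 0, 0]}, {"travel": [-45, 40, -75], "turn": [0, 0, 0]}, {"travel": [-70, 75, -75], "turn": [0, 0, 0]}, {"travel": [-78.5, 115, -75], "turn": [0, 0, 0]}, {"travel": [-78.5, 155, -75], "turn": [0, 0, 0]}, {"travel": [-78.5, 180, -75], "turn": [0, 0, 0]}]}}

```text
time_s: 20.25
ee_pos: [634.3, 91.8, 88.7]
orientation: [[-0.098, 0.995, -0.001], [0.995, 0.098, -0.0], [0.0, -0.001, -1.0]]
ft_force: [-0.7, 0.6, -5.2]
grip_width: 0.478
gripper_force: 32.0
```

Request:
{"op": "play_rows", "data": {"motion": [{"travel": [0, 0, 0], "turn": [0, 0, 0]}, {"travel": [0, 0, 0], "turn": [0, 0, 0]}, {"travel": [0, 0, 15], "turn": [0, 0, 0]}, {"travel": [0, 0, 32], "turn": [0, 0, 0]}, {"travel": [0, 0, 45], "turn": [0, 0, 0]}, {"travel": [0, 0, 52], "turn": [0, 0, 0]}, {"travel": [0, 0, 55], "turn": [0, 0, 0]}, {"travel": [0, 0, 55], "turn": [0, 0, 0]}]}}

```text
time_s: 21.05
ee_pos: [632.4, 92.4, 34.5]
orientation: [[-0.099, 0.995, -0.001], [0.995, 0.099, -0.0], [0.0, -0.001, -1.0]]
ft_force: [-0.8, 0.8, -4.3]
grip_width: 0.478
gripper_force: 32.0
```

```bash
python3 -c "
from h import *
bot.read_camera('top');bot.read_camera('top')
s=bot.get_state();print(s['ee_pos'],s['ft_force'],s['grip_width'],delta([634.7,92.8,25],6))"
```

```text
[633.54951776  92.49852334  35.82263848] [-1.01053715 -0.70848253 -4.79727846] 0.48052034033664515 (array([ 0.2,  1.2, 10.8]), np.float64(-0.3))
```

Request:
{"op": "play_rows", "data": {"motion": [{"travel": [0.2, 1, 4], "turn": [0, 0, 0]}, {"travel": [0.2, 1, 7], "turn": [0, 0, 0]}, {"travel": [0.2, 1, 9], "turn": [0, 0, 0]}, {"travel": [0.2, 1, 10], "turn": [0, 0, 0]}, {"travel": [0.2, 1, 10.5], "turn": [0, 0, 0]}, {"travel": [0.2, 1, 11], "turn": [0, 0, 0]}, {"travel": [0.2, 1, 11.2], "turn": [0, 0, 0]}, {"travel": [0.2, 1, 11.2], "turn": [0, 0, 0]}]}}

```text
time_s: 21.95
ee_pos: [634.0, 92.7, 25.1]
orientation: [[-0.099, 0.995, 0.0], [0.995, 0.099, 0.0], [-0.0, 0.0, -1.0]]
ft_force: [-5.3, 0.5, 5.7]
grip_width: 0.482
gripper_force: 32.0
```

```bash
python3 -c "
from h import *
bot.read_camera('top');bot.read_camera('top')
s=bot.get_state();print(s['ee_pos'],s['ft_force'],s['grip_width'],delta([634.7,92.8,25],6))"
```

```text
[634.01251356  92.73649837  25.06898662] [-5.22947208 -0.68044738  6.29648423] 0.4820140195446646 (array([-0. ,  0.7,  0.1]), np.float64(-0.3))
```

Request:
{"op": "play_rows", "data": {"motion": [{"travel": [0, 0, 0], "turn": [0, 0, 0]}, {"travel": [0, 0, 0], "turn": [0, 0, 0]}, {"travel": [0, 0, 0], "turn": [0, 0, 0]}, {"travel": [0, 0, 0], "turn": [0, 0, 0]}, {"travel": [0, 0, -15], "turn": [0, 0, 0]}, {"travel": [0, 0, -45], "turn": [0, 0, 0]}, {"travel": [0, 0, -85], "turn": [0, 0, 0]}, {"travel": [0, 0, -125], "turn": [0, 0, 0]}], "hand": 66}}

```text
time_s: 22.85
ee_pos: [633.6, 92.7, 150.9]
orientation: [[-0.099, 0.995, -0.0], [0.995, 0.099, 0.0], [0.0, -0.0, -1.0]]
ft_force: [0.9, 0.6, 0.5]
grip_width: 0.752
gripper_force: 0.0
```

Request:
{"op": "play_rows", "data": {"motion": [{"travel": [0, -30, 0], "turn": [0, 0, 0]}, {"travel": [0, -70, 0], "turn": [0, 0, 0]}, {"travel": [0, -110, 0], "turn": [0, 0, 0]}, {"travel": [0, -150, 0], "turn": [0, 0, 0]}, {"travel": [0, -190, 0], "turn": [0, 0, 0]}, {"travel": [0, -190, 0], "turn": [0, 0, 0]}]}}

```text
time_s: 23.45
ee_pos: [439.3, 73.5, 148.3]
orientation: [[-0.099, 0.995, -0.004], [0.995, 0.099, -0.0], [-0.0, -0.004, -1.0]]
ft_force: [0.2, -0.3, -0.2]
grip_width: 0.746
gripper_force: 0.0
```

Run:
```python
from h import *
imgs={c:bot.read_camera(c) for c in("scene","top")}
for n,xy in {"50":(658.3,-130.8),"100":(650.4,-56.2),"200":(642.6,18.3),"500":(634.7,92.8)}.items():
    o=measure(imgs,lambda x,y:solid(n,x,y,9),xy,"brass");print(n,{k:np.round(v,1) for k,v in o.items()})
S=imgs["scene"][200:370,200:380];T=imgs["top"][120:210,200:400]
S=cv2.resize(S,None,fx=3.3,fy=3.3,interpolation=cv2.INTER_CUBIC);cv2.imwrite("pics/s5.png",S)
cv2.imwrite("pics/t5.png",cv2.resize(T,None,fx=4,fy=4,interpolation=cv2.INTER_CUBIC))
```

```text
50 {'scene': array([ 656.8, -128.9]), 'top': array([ 660.4, -132.9]), 'both': array([ 658.1, -130.4]), 'area': array([[152, 138],
       [ 58,  82]])}
100 {'scene': array([648.8, -56.2]), 'top': array([653.3, -59.1]), 'both': array([650.6, -57.4]), 'area': array([[217, 208],
       [ 89, 125]])}
200 {'scene': array([643.7,  16. ]), 'top': array([646.5,  14.9]), 'both': array([644.9,  15.5]), 'area': array([[322, 334],
       [158, 204]])}
500 {'scene': array([634.6,  90.6]), 'top': array([637.6,  91.4]), 'both': array([635.9,  90.9]), 'area': array([[536, 601],
       [294, 375]])}
```

View pics/s5.png

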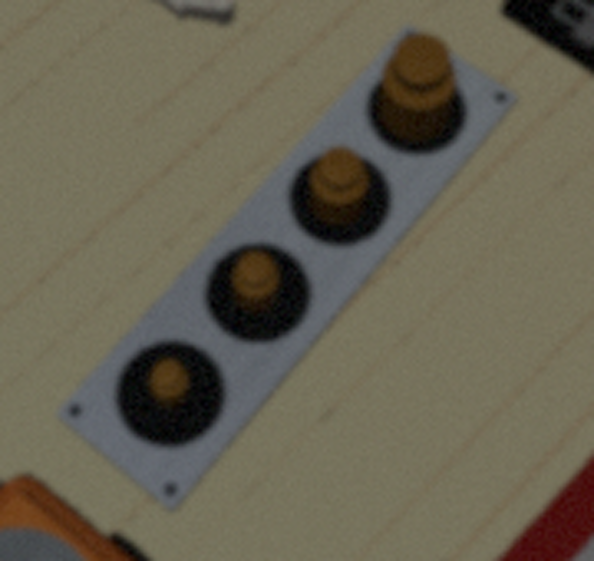

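View pics/t5.png

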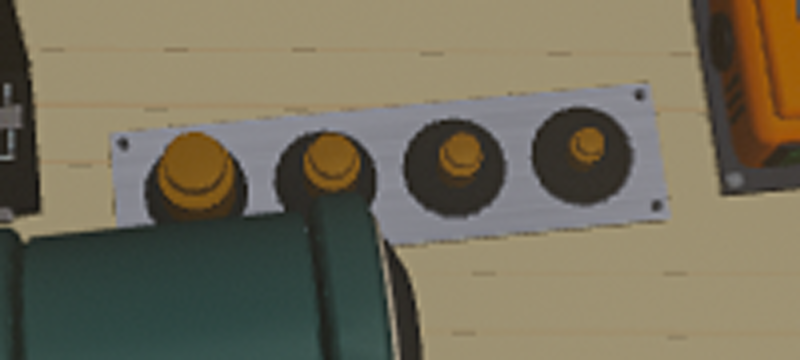

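Both views show the four weights upright, each near the middle of its rest. They increase in size going away from the orange head (scene crop: (170,380), (257,280), (340,190), (420,85)). The arm is clear, so I'm handing in.

```bash
python3 -c "
from workcell import bot
print(bot.sign_off())"
```

```text
the job is handed in; nothing more can be done
None
```

The four brass weights stand upright on rests 1 to 4 (50, 100, 200 and 500 g going away from the tester head), each within about 4 mm of its rest's centre by camera; I did not touch the depth gauge, and the job is handed in.

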